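Jam the chip guard shut with a door wedge

ROBOT

A 6-joint arm with a two-finger parallel gripper is mounted at the origin on the work surface. World frame = base frame: x ahead of the robot, y to its left, z up, the work surface at z = 0. Lengths are in m, angles in rad, forces in N, time in s.
With the tool pointing down it reaches from about 0.375 to 0.975 m from the base axis. Payload 3.8 kg.
Tool frame: the origin (TCP) lies midway between the tips of the shut fingers; the grasp point (between the pads) lies 19 mm behind it; z points along the fingers, y is the line along which they close (so a half turn about z gives the same grasp; the last joint's range is limited). The gripper opens to 85 mm and grips with 20 to 120 N. Pads are 22 mm wide; open, the fingers measure 114 mm over their backs; the gripper's body (76 mm by 85 mm) begins 54 mm behind the grasp point. The pads swing forward as they close: fully open they stand 13 mm farther back than shut.
Start: joints at [1.301, 0.264, 1.604, -0, 1.274, -0.037], TCP at [0.156, 0.657, 0.231] pointing down, gripper open.
Joint ranges: [-2.63, 2.63], [-0.94, 2.18], [0.31, 2.57], [-1.31, 4.45], [0, 2.66], [-2.55, 2.55]. Speed limits (rad/s): [2.57, 2.57, 3.14, 3.14, 3.14, 3.14].

INTERFACE

Orientations are given as a rotation vector (axis times angle).
In Python, from workcell import bot, imaging gives the robot as it stands.
- The arm moves only by the tool step_arm, never from a script. Its argument "series" is a list of rows, each an object of numbers: "grip": the closure, from -1 (fully open) to 1 (shut); "x", "y", "z": the shift along the tool's x, y, z normalised to -1 to 1, where 1 is 500 mm; "ax", "ay", "az": the turn, a rotation vector about the tool's x, y, z normalised to -1 to 1, where 1 is 30 degrees. A call has 1 to 12 rows; each row is the pose to reach, as a shift and turn from the pose commanded when the call began, along the tool's axes at that moment; what a row does not reach only later rows make up. A row lasts 1/10 s, in which the tool goes at most 50 mm and 8.59 degrees, less where a joint would pass 70% of its speed; a pose out of reach is approached as far as the arm can. A call with a number of a shift or a turn outside -1 to 1 is refused whole. A call with a gripper value outside its range is refused whole. The fingers move at their own pace and stop on an object; "force" is the grip in N (left out, the last holds). Time passes only in rows, so rows that repeat a pose let the fingers close. It gives the time, the measured TCP pose, the force, the opening and the grip force at its end, in the units of the state.
- bot.read_state(): the state, without advancing time (a new reading comes with each control period).
- imaging.read_camera(name): name is "side" or "top"; returns a dict with "img" (480x640x3 uint8, red, green, blue), "fx", "fy", "cx", "cy" (pixels), "k1" (the pictures are not rectified: a ray, as slopes to the right and down, at radius r is drawn at 1 + k1 r^2 times it, then the intrinsics apply), "R" (3x3) and "t" (3): a world point X has camera coordinates R X + t. Camera axes: x right, y down, z forward; pixel columns grow to the right and rows downward; lengths in m; the calibration is good to about 2 mm. A picture is of the moment at which its call begins. There is no depth.
- bot.finish_job(): hands the job in; it is judged then, once.
The state is a dict: "time": time; "q": joint angles; "joint_vel": joint speeds; "joint_torque": joint torques, N m; "tool_pos": TCP position; "tcp_rot": TCP orientation; "wrist_force": force on the tool from outside, world axes, zero at the start; "torque": the same for the moment, N m; "width": opening from 0.0 (shut) to 1.0 (fully open); "grip_force": force on a finger pad.
Only numpy, scipy, OpenCV 4.12 (cv2) and the standard library are available. Lean on these libraries where they do the work, as an engineer would, in place of code of your own. Each camera call takes 0.05 s, during which the arm holds its last target. There are 200 camera calls.

TASK

The catch of the bench's hinged chip guard is broken: swing its leaf gently shut against the stop strip, then pick up the tapered wooden wedge by its raised heel, hold it square to the leaf and tap it, thin end first, from the side the leaf opens to, flat along the bench under the outer half of the leaf. Stop when it is jammed firmly, at a resistance of about 15 N (well under 20 N), let go and leave it jammed with the leaf shut. Leave the other things on the bench where they are.

Things in the scene. Friction and masses are not known exactly. Their poses are not given: they have to be found in the camera images.
- guard: fixed chip guard: two dark wooden posts (36 x 36, 130 mm high) with a hinged leaf between. Origin on the vertical hinge axis at bench height. y runs along the shut leaf: hinge post centred at y = -26 mm, leaf y = 12 to 252, other post at 278. x is square to the shut leaf (20 mm thick, x = -10 to +10): the leaf opens towards -x; the wedge goes in from -x, towards +x
- under (a point): point on the bench, fixed, under the middle line of the shut leaf at the guard's y = 170 mm: a good place for the wedge. The leaf's lower edge is 11 to 17 mm above the bench (pin setting, differs each time, not measurable: feel for it), its top 109 mm higher. The leaf weighs 4 N and can be raised in its hinge against a stiff bush, about 25 N per mm
- swing (a joint): angle of the leaf (dark frame, white panes), rad: 0 = shut against a hard stop strip; grows as the free end swings towards the guard's -x (counter-clockwise seen from above), at most 1.2. It turns against about 0.12 N m of friction and stays where it is left
- wedge: loose pale wooden wedge, 0.1 kg, 150 x 32 mm. Origin at the centre of its flat underside; x points to the thin end. 4 mm thick at x = +75 mm, 27 mm at x = -40 (slope 1 in 5); x = -40 to -75 is a heel 45 mm high, gripped across its 32 mm width (y). Friction 0.5 to 0.7: it stays once driven; pushing it in takes about 1.4 times the force with which it lifts the leaf
- offcut: plain rectangular wooden offcut, 150 x 32 x 45 mm, loose bystander; origin at the centre of its underside
- step: stepped wooden block (flat 16 mm high tongue with a 45 mm high heel, 150 x 32 mm, no taper), loose bystander, not the wedge; origin at the centre of its underside
- ruler: flat wooden ruler 240 x 28 x 6 mm, loose bystander; origin under its centre
- chisel: hand tool with dark handle lying on the table, loose bystander
- jar: closed jar 60 mm across, 70 mm high, loose bystander; origin under its centre
- cup: open blue-glazed cup 70 mm across, 80 mm high, loose bystander; origin under its centre
There are look-alikes about, which are no part of the job. What is shaped like the wedge but grey or pink is not meant.

How it is judged:
By the outcome, as a careful person would: the job done as asked, in the order asked, and still so for the second after the job is handed in, with the robot touching nothing.
It also fails if it takes over 69 s, if anything falls off the work surface, if the arm or the gripper's body presses on something with over 40 N, if the wrist force passes 120 N, or if a joint passes its speed limit or range.

## Working session

There is one attempt and no reset: what is moved stays moved. The work goes in short steps, Python scripts to look and compute and a tool call to move; the robot and the scene stay as the last step left them, time stands still between calls to the robot, and variables do not carry over. Pictures are saved under pics/ and viewed, at most 10 in all, crops included, and the job is handed in when it is done.

Besides the shell and the picture viewer there is one more tool, called after "Request:" by a JSON object that holds its "op" and its "data", one argument or row to a line. step_arm: Moves the arm, as the interface text tells. Scaled input: -1 to 1 covers 500 mm each way for a shift and 30 degrees each way for a turn. Its arguments: {"type":"object","properties":{"series":{"type":"array","items":{"type":"object","properties":{"grip":{"type":"number"},"x":{"type":"number","minimum":-1,"maximum":1},"y":{"type":"number","minimum":-1,"maximum":1},"z":{"type":"number","minimum":-1,"maximum":1},"ax":{"type":"number","minimum":-1,"maximum":1},"ay":{"type":"number","minimum":-1,"maximum":1},"az":{"type":"number","minimum":-1,"maximum":1}}}},"force":{"type":"number"}},"required":["series"]}

```bash
mkdir -p pics; cat > h.py <<'E'
import numpy as np, cv2
from scipy.spatial.transform import Rotation as Rn
from workcell import bot, imaging
def shot(n,f=None):
    c=imaging.read_camera(n)
    if f: cv2.imwrite('pics/'+f,c['img'][:,:,::-1])
    return c
def ray(c,u,v):
    d=np.array([(u-c['cx'])/c['fx'],(v-c['cy'])/c['fy']]); s=d.copy()
    for _ in range(20): s=d/(1+c['k1']*(s@s))
    R=np.array(c['R']);t=np.array(c['t'])
    return -R.T@t, R.T@np.array([s[0],s[1],1])
def onz(c,u,v,z=0):
    o,d=ray(c,u,v); return o+d*(z-o[2])/d[2]
def proj(c,X):
    p=np.array(c['R'])@np.array(X)+np.array(c['t']); s=p[:2]/p[2]; s=s*(1+c['k1']*(s@s))
    return s[0]*c['fx']+c['cx'],s[1]*c['fy']+c['cy']
E
python3 - <<'E'
from h import *
import pickle
d={n:shot(n,n+'0.png') for n in('top','side')}
pickle.dump(d,open('c0.pkl','wb'))
for n,c in d.items(): print(n,ray(c,320,240), c['fx'])
s=bot.read_state();print(s)
E
```

```text
top (array([ 0.37128743, -0.03364006,  1.40133746]), array([ 1.30909991e-01,  7.70365032e-04, -9.91473195e-01])) 498.648962660725
side (array([ 0.33560917, -0.82467226,  1.05761717]), array([ 0.17751232,  0.61198893, -0.7708477 ])) 518.003070545379
{'time': 0.1, 'q': array([ 1.30112051e+00,  2.64689038e-01,  1.60526178e+00, -2.08317229e-05,
        1.27369836e+00, -3.69082665e-02]), 'joint_vel': array([ 0.00096637,  0.00056087, -0.00397507, -0.00018071,  0.0007226 ,
        0.00167424]), 'joint_torque': array([ 5.39807497e-04, -5.16704500e+01, -3.68592918e+01,  1.40545772e-04,
        6.32472831e-03, -4.98399487e-06]), 'tool_pos': array([0.15553813, 0.65614558, 0.23006581]), 'tcp_rot': array([-0.36476164, -3.12004709,  0.00319698]), 'wrist_force': array([ 0.14879844,  0.27132229, -0.38873242]), 'torque': array([ 0.01488223,  0.02430313, -0.00256368]), 'grip_force': 0.0, 'width': 1.0020333159245252}
```

View pics/top0.png

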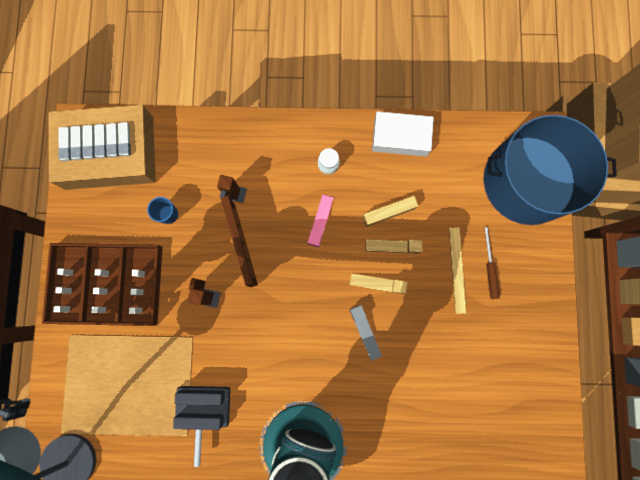

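View pics/side0.png

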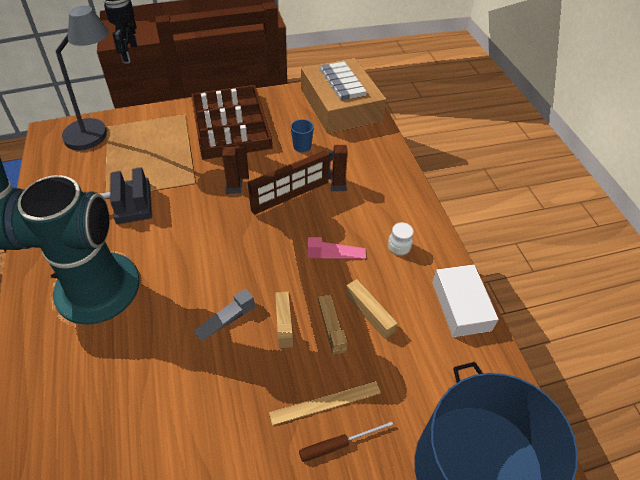

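```bash
python3 - <<'E'
from h import *
import pickle
d=pickle.load(open('c0.pkl','rb'))
a=d['side']['img'][265:365,260:410];b=d['top']['img'][180:310,335:435]
a=cv2.resize(a,None,fx=4,fy=4,interpolation=2)
b=cv2.resize(b,(int(100*400/130),400),interpolation=2);
cv2.imwrite('pics/crop1.png',np.hstack([a[:, :480],b])[:,:,::-1])
c=d['top']
for n,u,v,z in [('hingepost?',230,184,.13),('post2?',200,287,.13),('leaf end far',226,193,.12),('leaf end near',250,285,.12),('c283',378,283,.02),('c245',394,245,.03),('c209',391,209,.045)]:
  print(n,onz(c,u,v,z).round(3))
E
```

```text
hingepost? [0.683 0.205 0.13 ]
post2? [0.413 0.27  0.13 ]
leaf end far [0.661 0.217 0.12 ]
leaf end near [0.421 0.145 0.12 ]
c283 [ 0.437 -0.195  0.02 ]
c245 [ 0.542 -0.238  0.03 ]
c209 [ 0.64  -0.227  0.045]
```

View pics/crop1.png

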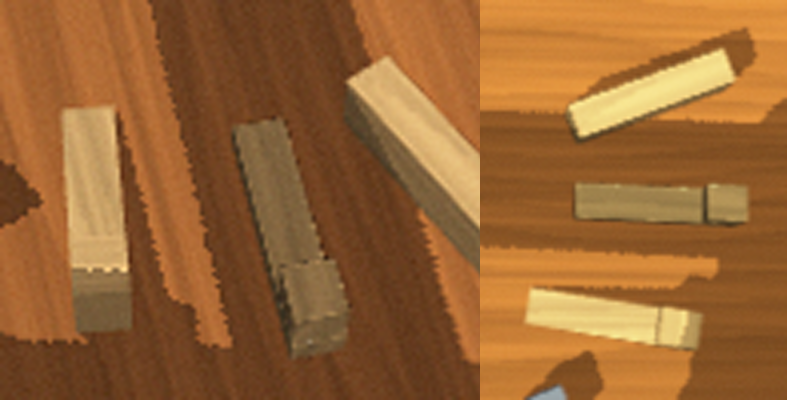

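```bash
cat >> h.py <<'E'
def tri(c1,p1,c2,p2):
    o1,d1=ray(c1,*p1);o2,d2=ray(c2,*p2)
    k=np.linalg.lstsq(np.c_[d1,-d2],o2-o1,rcond=None)[0]
    a=o1+d1*k[0];b=o2+d2*k[1]; return ((a+b)/2).round(4),round(np.linalg.norm(a-b),4)
E
python3 - <<'E'
from h import *
import pickle
d=pickle.load(open('c0.pkl','rb'));T=d['top'];S=d['side']
s=lambda x,y:(260+x/4-.4,265+y/4-.4)
t=lambda x,y:(335+(x-480)/3.077-.3,180+y/3.077-.3)
for n,a,b in [('L thin -x',(62,107),(525,322)),('L thin +x',(115,107),(531,289)),('L heel end -x',(73,270),(697,347)),('L heel end +x',(130,270),(703,314)),('L heel front -x',(70,237),(656,341)),('L heel front +x',(126,236),(662,306)),
 ('M thin -x',(235,124),(575,217)),('M thin +x',(280,119),(575,184)),('M heel end -x',(290,322),(748,222)),('M heel end +x',(346,315),(748,187)),('M hf -x',(282,263),(706,222)),('M hf +x',(338,260),(708,185))]:
  print(n,*tri(S,s(*a),T,t(*b)))
# guard: leaf corners, mask dark in side view, zoomed view
g=cv2.resize(S['img'][135:220,215:365],None,fx=4,fy=4,interpolation=2)
g2=cv2.resize(T['img'][170:310,180:265],None,fx=340/140,fy=340/140,interpolation=2)
print(g.shape,g2.shape)
h=np.zeros((340,800,3),np.uint8);h[:,:600]=g;h[:,600:]=g2[:340,:200]
cv2.imwrite('pics/crop2.png',h[:,:,::-1])
E
```

```text
L thin -x [ 0.432  -0.1168 -0.0007] 0.0015
L thin +x [ 0.4631 -0.1223 -0.0039] 0.0002
L heel end -x [ 0.4108 -0.2628  0.0583] 0.001
L heel end +x [ 0.4405 -0.2687  0.0558] 0.0008
L heel front -x [ 0.4155 -0.2302  0.0379] 0.002
L heel front +x [ 0.4465 -0.2358  0.036 ] 0.0019
M thin -x [ 0.5287 -0.1608  0.0106] 0.0008
M thin +x [ 0.5583 -0.1609  0.0061] 0.0019
M heel end -x [ 0.5221 -0.312   0.0392] 0.0027
M heel end +x [ 0.5541 -0.3131  0.0351] 0.0027
M hf -x [ 0.5245 -0.2751  0.039 ] 0.0034
M hf +x [ 0.5576 -0.2779  0.0338] 0.0016
(340, 600, 3) (340, 206, 3)
```

View pics/crop2.png

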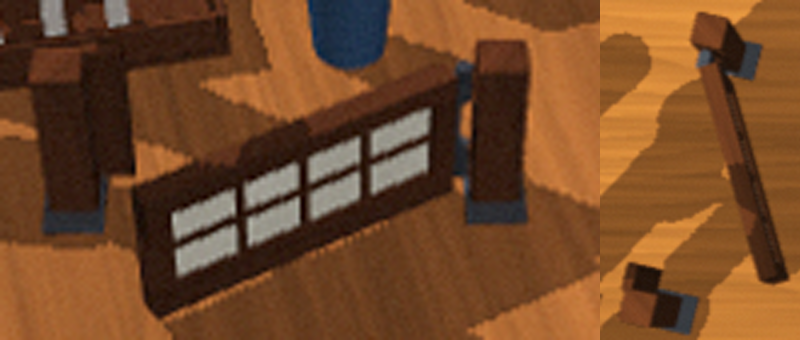

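```bash
python3 - <<'E'
from h import *
import pickle
d=pickle.load(open('c0.pkl','rb'));T=d['top'];S=d['side']
s=lambda x,y:(215+x/4-.4,135+y/4-.4)
t=lambda x,y:(180+(x-600)/2.43-.3,170+y/2.43-.3)
P={}
for n,a,b,z in [('hinge',(502,56),(713,32),.13),('post',(57,65),(638,306),.13),('leaf end',(137,187),(773,278),.123)]:
  print(n,*tri(S,s(*a),T,t(*b)),onz(S,*s(*a),z).round(4),onz(T,*t(*b),z).round(4))
  P[n]=(onz(S,*s(*a),z)+onz(T,*t(*b),z))/2
h,p=P['hinge'][:2],P['post'][:2]
L=np.linalg.norm(p-h);gy=(p-h)/L;gx=np.array([gy[1],-gy[0]])
m=(h+p)/2; O=m-gy*.126  # centre at y=126
e=P['leaf end'][:2]-O
print('len',L,'gy',gy,'gx',gx,'O',O,'under',O+.17*gy,'swing',np.arctan2(-(e@gx),e@gy),np.linalg.norm(e))
w=np.array([.0219,.1463]);print('wedge vs gx deg',np.degrees(np.arctan2(w[1],w[0])-np.arctan2(gx[1],gx[0])))
R=Rn.from_rotvec(bot.read_state()['tcp_rot']).as_matrix();print(R.round(3))
E
```

```text
hinge [0.6858 0.2161 0.1266] 0.0009 [0.6841 0.2123 0.13  ] [0.6854 0.2154 0.13  ]
post [0.3897 0.2827 0.1222] 0.0034 [0.3875 0.2735 0.13  ] [0.3913 0.2807 0.13  ]
leaf end [0.4218 0.1407 0.1323] 0.0021 [0.4215 0.1504 0.123 ] [0.4232 0.1419 0.123 ]
len 0.3020876096344494 gy [-0.97783131  0.20939421] gx [0.20939421 0.97783131] O [0.66029783 0.21908857] under [0.49406651 0.25468559] swing 0.5084299588897951 0.24885115089039977
wedge vs gx deg 3.573324640085887
[[-0.973  0.231 -0.001]
 [ 0.231  0.973 -0.002]
 [ 0.    -0.002 -1.   ]]
```

The pale piece at top (378,283) / side (284,318) is the wedge: its thin end measures about z = 0. The look-alikes are:
- stepped block, top (394,245), whose tongue stands above the bench
- offcut, top (391,209)
- grey one, top (366,332)
- pink one, top (321,221)

The leaf is open about 0.5 rad. I'll shut it first.

Request:
{"op": "step_arm", "data": {
  "series": [
    {"x":-0.82,"y":-0.945,"az":1,"grip":1},
    {"x":-0.82,"y":-0.945,"az":1,"grip":1},
    {"x":-0.82,"y":-0.945,"az":1,"grip":1},
    {"x":-0.82,"y":-0.945,"az":1,"grip":1},
    {"x":-0.82,"y":-0.945,"az":1,"grip":1},
    {"x":-0.82,"y":-0.945,"az":1,"grip":1},
    {"x":-0.82,"y":-0.945,"az":1,"grip":1},
    {"x":-0.82,"y":-0.945,"az":1,"grip":1},
    {"x":-0.82,"y":-0.945,"az":1,"grip":1},
    {"x":-0.82,"y":-0.945,"az":1,"grip":1},
    {"x":-0.82,"y":-0.945,"az":1,"grip":1},
    {"x":-0.82,"y":-0.945,"az":1,"grip":1}
  ],
  "force": 40
}}

```text
validation failed for argument at $.se...
```

Request:
{"op": "step_arm", "data": {
  "series": [
    {"x":-0.82,"y":-0.945,"z":0.0,"ax":0.0,"ay":0.0,"az":1.0,"grip":1.0},
    {"x":-0.82,"y":-0.945,"z":0.0,"ax":0.0,"ay":0.0,"az":1.0,"grip":1.0}
  ],
  "force": 40
}}

```text
time: 0.3
tool_pos: [0.2018, 0.5674, 0.2299]
tcp_rot: [0.832, 3.029, -0.003]
wrist_force: [1.7, 1.0, 0.1]
width: 0.691
grip_force: 0.0
```

```bash
cat >> h.py <<'E'
O=np.array([.6603,.2191]);gy=np.array([-.9778,.2094]);gx=np.array([.2094,.9778])
def G(x,y): return O+x*gx+y*gy
def go(xy,z,yaw=None,tilt=True):
    s=bot.read_state();R=Rn.from_rotvec(s['tcp_rot']).as_matrix()
    d=R.T@(np.array([*xy,z])-s['tool_pos'])/.5
    cur=np.degrees(np.arctan2(R[1,1],R[0,1]))
    out=dict(xyz=d.round(4),yaw=cur.round(2))
    if yaw is not None:
        y=np.radians(yaw);T=np.array([[ -np.sin(y),np.cos(y),0],[np.cos(y),np.sin(y),0],[0,0,-1]])
        out['a']=np.degrees(Rn.from_matrix(R.T@T).as_rotvec()/30).round(4)
    print(out,'guard',np.round([(s['tool_pos'][:2]-O)@gx,(s['tool_pos'][:2]-O)@gy],4),'pos',s['tool_pos'].round(4),'F',s['wrist_force'].round(2),'t',s['time'],'w',round(float(s['width']),3))
E
python3 -c "
from h import *
go(G(-.16,.185),.23,-12.1)"
```

```text
{'xyz': array([-0.896 , -0.5517,  0.0013]), 'yaw': np.float64(59.27), 'a': array([-0.0024,  0.0031,  2.379 ])} guard [0.2446 0.5213] pos [0.2018 0.5674 0.2299] F [1.74 0.99 0.12] t 0.3 w 0.691
```

Request:
{"op": "step_arm", "data": {
  "series": [
    {"x":-0.896,"y":-0.552,"z":0.0,"ax":0.0,"ay":0.0,"az":1.0,"grip":1.0},
    {"x":-0.896,"y":-0.552,"z":0.0,"ax":0.0,"ay":0.0,"az":1.0,"grip":1.0},
    {"x":-0.896,"y":-0.552,"z":0.0,"ax":0.0,"ay":0.0,"az":1.0,"grip":1.0},
    {"x":-0.896,"y":-0.552,"z":0.0,"ax":0.0,"ay":0.0,"az":1.0,"grip":1.0},
    {"x":-0.896,"y":-0.552,"z":0.0,"ax":0.0,"ay":0.0,"az":1.0,"grip":1.0},
    {"x":-0.896,"y":-0.552,"z":0.0,"ax":0.0,"ay":0.0,"az":1.0,"grip":1.0},
    {"x":-0.896,"y":-0.552,"z":0.0,"ax":0.0,"ay":0.0,"az":1.0,"grip":1.0},
    {"x":-0.896,"y":-0.552,"z":0.0,"ax":0.0,"ay":0.0,"az":1.0,"grip":1.0},
    {"x":-0.896,"y":-0.552,"z":0.0,"ax":0.0,"ay":0.0,"az":1.0,"grip":1.0},
    {"x":-0.896,"y":-0.552,"z":0.0,"ax":0.0,"ay":0.0,"az":1.0,"grip":1.0},
    {"x":-0.896,"y":-0.552,"z":0.0,"ax":0.0,"ay":0.0,"az":1.0,"grip":1.0},
    {"x":-0.896,"y":-0.552,"z":0.0,"ax":0.0,"ay":0.0,"az":1.0,"grip":1.0}
  ]
}}

```text
time: 1.5
tool_pos: [0.4487, 0.0999, 0.231]
tcp_rot: [1.59, 2.709, -0.002]
wrist_force: [-0.2, 0.7, 0.2]
width: -0.002
grip_force: 0.0
```

```bash
python3 -c "
from h import *
go(G(-.16,.185),.065,-12.1)"
```

```text
{'xyz': array([ 0.0056, -0.0033,  0.3319]), 'yaw': np.float64(29.2), 'a': array([-6.0000e-04,  2.0000e-03,  1.3765e+00])} guard [-0.1608  0.1819] pos [0.4487 0.0999 0.231 ] F [-0.19  0.67  0.2 ] t 1.5 w -0.002
```

Request:
{"op": "step_arm", "data": {
  "series": [
    {"x":0.0,"y":0.0,"z":0.05,"ax":0.0,"ay":0.0,"az":1.0,"grip":1.0},
    {"x":0.0,"y":0.0,"z":0.13,"ax":0.0,"ay":0.0,"az":1.0,"grip":1.0},
    {"x":0.0,"y":0.0,"z":0.21,"ax":0.0,"ay":0.0,"az":1.0,"grip":1.0},
    {"x":0.0,"y":0.0,"z":0.29,"ax":0.0,"ay":0.0,"az":1.0,"grip":1.0},
    {"x":0.0,"y":0.0,"z":0.33,"ax":0.0,"ay":0.0,"az":1.0,"grip":1.0},
    {"x":0.0,"y":0.0,"z":0.33,"ax":0.0,"ay":0.0,"az":1.0,"grip":1.0}
  ]
}}

```text
time: 2.1
tool_pos: [0.4434, 0.1031, 0.0624]
tcp_rot: [-2.227, -2.208, 0.011]
wrist_force: [-0.5, -0.2, -0.2]
width: 0.0
grip_force: 0.0
```

```bash
python3 -c "
from h import *
go(G(-.028,.21),.065,-12.1)
R=Rn.from_rotvec(bot.read_state()['tcp_rot']).as_matrix()
print(R.T@np.array([*gx,0])/.5*.01)"
```

```text
{'xyz': array([ 0.2653,  0.0092, -0.0055]), 'yaw': np.float64(-0.47), 'a': array([-0.0165,  0.0041,  0.3876])} guard [-0.1589  0.1878] pos [0.4434 0.1031 0.0624] F [-0.53 -0.17 -0.24] t 2.1 w 0.0
[ 1.95898866e-02  4.02607152e-03 -5.97736078e-05]
```

Request:
{"op": "step_arm", "data": {
  "series": [
    {"x":0.03,"y":0.001,"z":-0.005,"ax":0.0,"ay":0.0,"az":0.25,"grip":1.0},
    {"x":0.055,"y":0.002,"z":-0.005,"ax":0.0,"ay":0.0,"az":0.39,"grip":1.0},
    {"x":0.08,"y":0.003,"z":-0.005,"ax":0.0,"ay":0.0,"az":0.39,"grip":1.0},
    {"x":0.1,"y":0.004,"z":-0.005,"ax":0.0,"ay":0.0,"az":0.39,"grip":1.0},
    {"x":0.12,"y":0.005,"z":-0.005,"ax":0.0,"ay":0.0,"az":0.39,"grip":1.0},
    {"x":0.14,"y":0.006,"z":-0.005,"ax":0.0,"ay":0.0,"az":0.39,"grip":1.0},
    {"x":0.16,"y":0.007,"z":-0.005,"ax":0.0,"ay":0.0,"az":0.39,"grip":1.0},
    {"x":0.18,"y":0.008,"z":-0.005,"ax":0.0,"ay":0.0,"az":0.39,"grip":1.0},
    {"x":0.2,"y":0.009,"z":-0.005,"ax":0.0,"ay":0.0,"az":0.39,"grip":1.0},
    {"x":0.22,"y":0.009,"z":-0.005,"ax":0.0,"ay":0.0,"az":0.39,"grip":1.0},
    {"x":0.235,"y":0.009,"z":-0.005,"ax":0.0,"ay":0.0,"az":0.39,"grip":1.0},
    {"x":0.25,"y":0.009,"z":-0.005,"ax":0.0,"ay":0.0,"az":0.39,"grip":1.0}
  ]
}}

```text
time: 3.3
tool_pos: [0.4535, 0.2285, 0.0687]
tcp_rot: [2.445, 1.972, -0.0]
wrist_force: [-0.1, -1.1, -1.5]
width: -0.002
grip_force: 0.0
```

```bash
python3 -c "
from h import *
go(G(-.02,.21),.065,-12.1)
c=shot('top');cv2.imwrite('pics/g1.png',cv2.resize(c['img'][150:330,160:340],None,fx=3,fy=3)[:,:,::-1])"
```

```text
{'xyz': array([ 0.0282, -0.0116,  0.0075]), 'yaw': np.float64(-12.21), 'a': array([ 0.0001,  0.0001, -0.0038])} guard [-0.0341  0.2042] pos [0.4535 0.2285 0.0687] F [-0.13 -1.09 -1.46] t 3.3 w -0.002
```

View pics/g1.png

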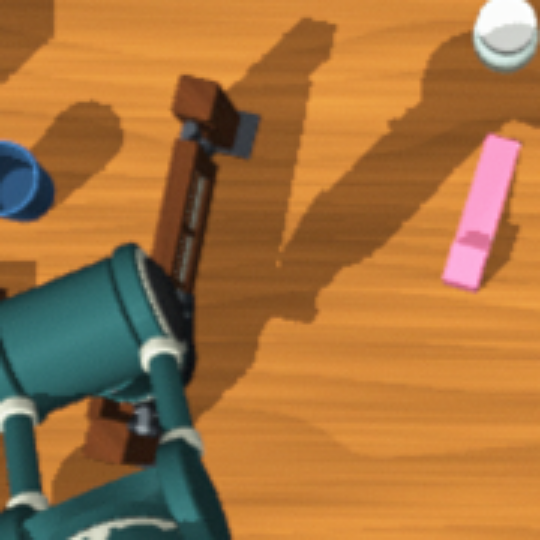

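The leaf, at about (185,210) in the crop, is nearly shut and being pushed with about 1 N. Next I'll creep to the stop.

Request:
{"op": "step_arm", "data": {
  "series": [
    {"x":0.006,"y":0.0,"z":0.0,"ax":0.0,"ay":0.0,"az":0.0,"grip":1.0},
    {"x":0.012,"y":0.0,"z":0.0,"ax":0.0,"ay":0.0,"az":0.0,"grip":1.0},
    {"x":0.016,"y":0.0,"z":0.0,"ax":0.0,"ay":0.0,"az":0.0,"grip":1.0},
    {"x":0.016,"y":0.0,"z":0.0,"ax":0.0,"ay":0.0,"az":0.0,"grip":1.0}
  ]
}}

```text
time: 3.75
tool_pos: [0.4552, 0.2357, 0.0688]
tcp_rot: [-2.446, -1.972, -0.0]
wrist_force: [-0.2, -0.6, 0.8]
width: 0.002
grip_force: 0.0
```

Request:
{"op": "step_arm", "data": {
  "series": [
    {"x":0.003,"y":0.0,"z":0.0,"ax":0.0,"ay":0.0,"az":0.0,"grip":1.0},
    {"x":0.006,"y":0.0,"z":0.0,"ax":0.0,"ay":0.0,"az":0.0,"grip":1.0}
  ]
}}

```text
time: 3.95
tool_pos: [0.4558, 0.2385, 0.0688]
tcp_rot: [-2.446, -1.972, 0.0]
wrist_force: [0.2, -0.2, -0.2]
width: 0.004
grip_force: 0.0
```

Request:
{"op": "step_arm", "data": {
  "series": [
    {"x":0.003,"y":0.0,"z":0.0,"ax":0.0,"ay":0.0,"az":0.0,"grip":1.0},
    {"x":0.005,"y":0.0,"z":0.0,"ax":0.0,"ay":0.0,"az":0.0,"grip":1.0}
  ]
}}

```text
time: 4.15
tool_pos: [0.4561, 0.2407, 0.0687]
tcp_rot: [2.445, 1.972, -0.001]
wrist_force: [-0.2, -2.8, 0.4]
width: -0.004
grip_force: 0.0
```

Request:
{"op": "step_arm", "data": {
  "series": [
    {"x":0.002,"y":0.0,"z":0.0,"ax":0.0,"ay":0.0,"az":0.0,"grip":1.0},
    {"x":0.004,"y":0.0,"z":0.0,"ax":0.0,"ay":0.0,"az":0.0,"grip":1.0}
  ]
}}

```text
time: 4.35
tool_pos: [0.4562, 0.242, 0.0684]
tcp_rot: [2.444, 1.973, -0.004]
wrist_force: [-0.4, -5.8, 1.0]
width: 0.0
grip_force: 0.0
```

Request:
{"op": "step_arm", "data": {
  "series": [
    {"x":-0.05,"y":0.0,"z":0.0,"ax":0.0,"ay":0.0,"az":0.0,"grip":1.0},
    {"x":-0.12,"y":0.0,"z":0.0,"ax":0.0,"ay":0.0,"az":0.0,"grip":-1.0},
    {"x":-0.2,"y":0.0,"z":-0.06,"ax":0.0,"ay":0.0,"az":0.0,"grip":-1.0},
    {"x":-0.28,"y":0.0,"z":-0.12,"ax":0.0,"ay":0.0,"az":0.0,"grip":-1.0},
    {"x":-0.36,"y":0.0,"z":-0.18,"ax":0.0,"ay":0.0,"az":0.0,"grip":-1.0},
    {"x":-0.45,"y":0.0,"z":-0.18,"ax":0.0,"ay":0.0,"az":0.0,"grip":-1.0},
    {"x":-0.54,"y":0.0,"z":-0.18,"ax":0.0,"ay":0.0,"az":0.0,"grip":-1.0},
    {"x":-0.63,"y":0.0,"z":-0.18,"ax":0.0,"ay":0.0,"az":0.0,"grip":-1.0},
    {"x":-0.7,"y":0.0,"z":-0.18,"ax":0.0,"ay":0.0,"az":0.0,"grip":-1.0}
  ]
}}

```text
time: 5.25
tool_pos: [0.3826, -0.101, 0.1595]
tcp_rot: [2.445, 1.97, 0.003]
wrist_force: [0.6, 0.3, 0.4]
width: 1.004
grip_force: 0.0
```

```bash
python3 - <<'E'
from h import *
go((.428,-.25),.13,-8.5)
c=shot('top')
g=c['img'];g1=cv2.resize(g[150:330,160:340],None,fx=2.2,fy=2.2);g2=cv2.resize(g[230:330,340:440],(396,396))
cv2.imwrite('pics/g2.png',np.hstack([g1,g2])[:,:,::-1])
E
```

```text
{'xyz': array([-0.2719,  0.152 ,  0.0594]), 'yaw': np.float64(-12.29), 'a': array([ 0.0052, -0.    , -0.1262])} guard [-0.3711  0.2045] pos [ 0.3826 -0.101   0.1595] F [0.64 0.3  0.41] t 5.25 w 1.004
```

View pics/g2.png

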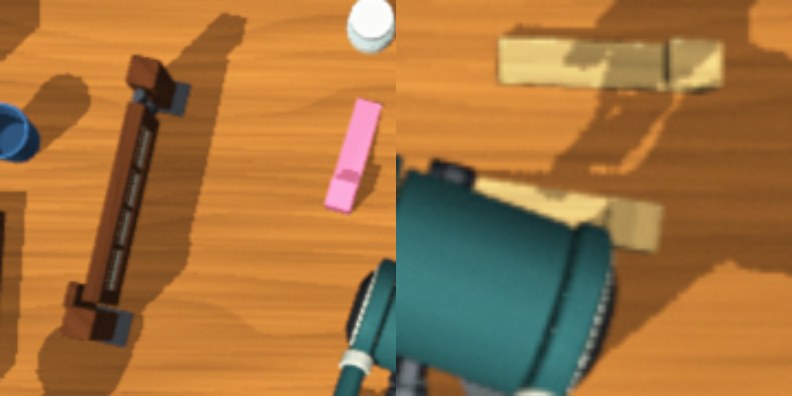

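The leaf is shut: it is in line with the posts, from (145,100) to (100,300) in the left half. In the right half the wedge's heel is visible at (635,225).

```bash
python3 - <<'E'
from h import *
import pickle
d=pickle.load(open('c0.pkl','rb'));T=d['top'];S=d['side']
s=lambda x,y:(260+x/4-.4,265+y/4-.4)
t=lambda x,y:(335+(x-480)/3.077-.3,180+y/3.077-.3)
for z,l in [(.045,[((73,270),(697,347)),((130,270),(703,314)),((70,237),(656,341)),((126,236),(662,306))]),(.004,[((62,107),(525,322)),((115,107),(531,289))])]:
  a=np.array([onz(S,*s(*p),z)[:2] for p,_ in l]);b=np.array([onz(T,*t(*q),z)[:2] for _,q in l])
  print(a.mean(0).round(4),b.mean(0).round(4));print(np.c_[a,b].round(4))
go((.43,-.25),.13,-8.5)
E
```

```text
[ 0.428  -0.2484] [ 0.4289 -0.2499]
[[ 0.4113 -0.2553  0.4117 -0.2651]
 [ 0.442  -0.2627  0.4407 -0.2706]
 [ 0.4139 -0.2343  0.4163 -0.2292]
 [ 0.4446 -0.241   0.447  -0.2346]]
[ 0.4465 -0.1237] [ 0.4475 -0.1192]
[[ 0.4308 -0.12    0.4325 -0.1166]
 [ 0.4622 -0.1275  0.4625 -0.1217]]
{'xyz': array([-0.263 ,  0.1561,  0.0603]), 'yaw': np.float64(-12.37), 'a': array([ 0.0045,  0.007 , -0.1291])} guard [-0.3749  0.2044] pos [ 0.3819 -0.1047  0.1595] F [ 0.28 -2.09 -0.38] t 5.3 w 1.001
```

Request:
{"op": "step_arm", "data": {
  "series": [
    {"x":-0.265,"y":0.154,"z":0.0,"ax":0.0,"ay":0.0,"az":-0.13,"grip":-0.4},
    {"x":-0.265,"y":0.154,"z":0.0,"ax":0.0,"ay":0.0,"az":-0.13,"grip":-0.4},
    {"x":-0.265,"y":0.154,"z":0.0,"ax":0.0,"ay":0.0,"az":-0.13,"grip":-0.4},
    {"x":-0.265,"y":0.154,"z":0.06,"ax":0.0,"ay":0.0,"az":-0.13,"grip":-0.4},
    {"x":-0.265,"y":0.154,"z":0.14,"ax":0.0,"ay":0.0,"az":-0.13,"grip":-0.4},
    {"x":-0.265,"y":0.154,"z":0.14,"ax":0.0,"ay":0.0,"az":-0.13,"grip":-0.4},
    {"x":-0.265,"y":0.154,"z":0.14,"ax":0.0,"ay":0.0,"az":-0.13,"grip":-0.4}
  ]
}}

```text
time: 6.0
tool_pos: [0.4293, -0.2441, 0.0883]
tcp_rot: [-2.375, -2.053, 0.0]
wrist_force: [0.4, -0.1, 0.5]
width: 0.702
grip_force: 0.0
```

```bash
python3 - <<'E'
from h import *
go((.4285,-.2495),.012,-8.5)
c=shot('side')
cv2.imwrite('pics/g3.png',cv2.resize(c['img'][240:370,210:380],None,fx=4,fy=4)[:,:,::-1])
E
```

```text
{'xyz': array([-0.0111,  0.0002,  0.1527]), 'yaw': np.float64(-8.33), 'a': array([-0.0037, -0.0025,  0.0057])} guard [-0.5013  0.1288] pos [ 0.4293 -0.2441  0.0883] F [ 0.37 -0.06  0.45] t 6.0 w 0.702
```

View pics/g3.png

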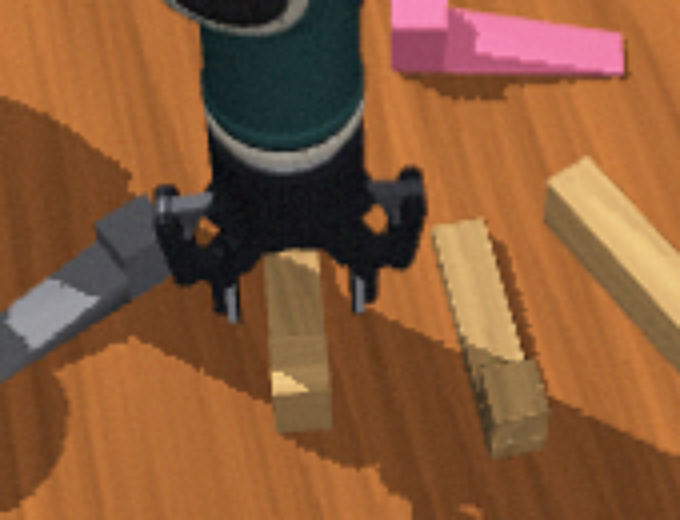

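The fingers straddle the wedge's heel at (300,385) and clear the neighbours, so I'll go down and grip.

Request:
{"op": "step_arm", "data": {
  "series": [
    {"x":-0.011,"y":0.0,"z":0.07,"ax":0.0,"ay":0.0,"az":0.0,"grip":-0.4},
    {"x":-0.011,"y":0.0,"z":0.12,"ax":0.0,"ay":0.0,"az":0.0,"grip":-0.4},
    {"x":-0.011,"y":0.0,"z":0.15,"ax":0.0,"ay":0.0,"az":0.0,"grip":-0.4},
    {"x":-0.011,"y":0.0,"z":0.15,"ax":0.0,"ay":0.0,"az":0.0,"grip":-0.4},
    {"x":-0.011,"y":0.0,"z":0.15,"ax":0.0,"ay":0.0,"az":0.0,"grip":1.0},
    {"x":-0.011,"y":0.0,"z":0.15,"ax":0.0,"ay":0.0,"az":0.0,"grip":1.0},
    {"x":-0.011,"y":0.0,"z":0.15,"ax":0.0,"ay":0.0,"az":0.0,"grip":1.0},
    {"x":-0.011,"y":0.0,"z":0.15,"ax":0.0,"ay":0.0,"az":0.0,"grip":1.0},
    {"x":-0.011,"y":0.0,"z":0.15,"ax":0.0,"ay":0.0,"az":0.0,"grip":1.0}
  ],
  "force": 50
}}

```text
time: 6.95
tool_pos: [0.4311, -0.2515, 0.0163]
tcp_rot: [2.373, 2.052, 0.002]
wrist_force: [-0.3, 0.9, 6.6]
width: 0.364
grip_force: 50.3
```

```bash
python3 - <<'E'
from h import *
go(G(-.21,.17),.013,-12.1)
E
```

```text
{'xyz': array([ 0.6009, -0.0496,  0.0054]), 'yaw': np.float64(-8.32), 'a': array([0.0084, 0.0032, 0.126 ])} guard [-0.5082  0.1255] pos [ 0.4311 -0.2515  0.0163] F [-0.25  0.93  6.57] t 6.95 w 0.364
```

Request:
{"op": "step_arm", "data": {
  "series": [
    {"x":0.0,"y":0.0,"z":-0.03,"ax":0.0,"ay":0.0,"az":0.0,"grip":1.0},
    {"x":0.0,"y":0.0,"z":-0.06,"ax":0.0,"ay":0.0,"az":0.0,"grip":1.0},
    {"x":0.06,"y":-0.005,"z":-0.06,"ax":0.0,"ay":0.0,"az":0.06,"grip":1.0},
    {"x":0.14,"y":-0.011,"z":-0.06,"ax":0.0,"ay":0.0,"az":0.126,"grip":1.0},
    {"x":0.22,"y":-0.018,"z":-0.06,"ax":0.0,"ay":0.0,"az":0.126,"grip":1.0},
    {"x":0.3,"y":-0.025,"z":-0.06,"ax":0.0,"ay":0.0,"az":0.126,"grip":1.0},
    {"x":0.38,"y":-0.031,"z":-0.06,"ax":0.0,"ay":0.0,"az":0.126,"grip":1.0},
    {"x":0.46,"y":-0.038,"z":-0.06,"ax":0.0,"ay":0.0,"az":0.126,"grip":1.0},
    {"x":0.52,"y":-0.043,"z":-0.06,"ax":0.0,"ay":0.0,"az":0.126,"grip":1.0},
    {"x":0.57,"y":-0.047,"z":-0.06,"ax":0.0,"ay":0.0,"az":0.126,"grip":1.0},
    {"x":0.6,"y":-0.05,"z":-0.06,"ax":0.0,"ay":0.0,"az":0.126,"grip":1.0},
    {"x":0.6,"y":-0.05,"z":-0.06,"ax":0.0,"ay":0.0,"az":0.126,"grip":1.0}
  ],
  "force": 50
}}

```text
time: 8.15
tool_pos: [0.4483, 0.0518, 0.0447]
tcp_rot: [2.44, 1.978, 0.003]
wrist_force: [0.2, -0.0, -1.0]
width: 0.368
grip_force: 49.5
```

```bash
python3 - <<'E'
from h import *
go(G(-.21,.17),.018,-12.1)
c=shot('side');d=shot('top')
a=cv2.resize(c['img'][130:290,180:360],None,fx=2.5,fy=2.5);b=cv2.resize(d['img'][170:330,180:300],None,fx=2.5,fy=2.5)
cv2.imwrite('pics/g4.png',np.hstack([a,b])[:,:,::-1])
E
```

```text
{'xyz': array([-0.0041,  0.0044,  0.0534]), 'yaw': np.float64(-11.94), 'a': array([ 0.0032, -0.0015,  0.0053])} guard [-0.208   0.1723] pos [0.4483 0.0518 0.0447] F [ 0.17 -0.04 -1.05] t 8.15 w 0.368
```

View pics/g4.png

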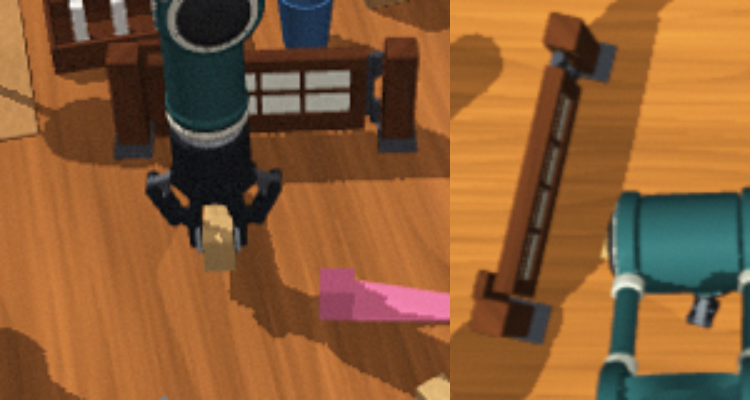

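The wedge is held level, and its tip just shows at (604,250), pointing at the leaf's outer half. Next I'll lower it to the bench.

Request:
{"op": "step_arm", "data": {
  "series": [
    {"x":0.0,"y":0.004,"z":0.025,"ax":0.0,"ay":0.0,"az":0.005,"grip":1.0},
    {"x":0.0,"y":0.004,"z":0.042,"ax":0.0,"ay":0.0,"az":0.005,"grip":1.0},
    {"x":0.0,"y":0.004,"z":0.05,"ax":0.0,"ay":0.0,"az":0.005,"grip":1.0},
    {"x":0.0,"y":0.004,"z":0.053,"ax":0.0,"ay":0.0,"az":0.005,"grip":1.0},
    {"x":0.0,"y":0.004,"z":0.053,"ax":0.0,"ay":0.0,"az":0.005,"grip":1.0}
  ]
}}

```text
time: 8.75
tool_pos: [0.4491, 0.0493, 0.0167]
tcp_rot: [-2.446, -1.97, 0.002]
wrist_force: [0.6, 0.7, -1.2]
width: 0.365
grip_force: 49.4
```

Request:
{"op": "step_arm", "data": {
  "series": [
    {"x":0.0,"y":0.0,"z":0.002,"ax":0.0,"ay":0.0,"az":0.0,"grip":1.0},
    {"x":0.0,"y":0.0,"z":0.003,"ax":0.0,"ay":0.0,"az":0.0,"grip":1.0},
    {"x":0.0,"y":0.0,"z":0.003,"ax":0.0,"ay":0.0,"az":0.0,"grip":1.0}
  ]
}}

```text
time: 9.05
tool_pos: [0.4498, 0.0495, 0.0163]
tcp_rot: [2.446, 1.971, -0.0]
wrist_force: [-2.6, -1.3, 5.1]
width: 0.368
grip_force: 50.0
```

Request:
{"op": "step_arm", "data": {
  "series": [
    {"x":0.0,"y":0.0,"z":0.0015,"ax":0.0,"ay":0.0,"az":0.0,"grip":1.0},
    {"x":0.0,"y":0.0,"z":0.0015,"ax":0.0,"ay":0.0,"az":0.0,"grip":1.0}
  ]
}}

```text
time: 9.25
tool_pos: [0.4498, 0.0495, 0.0163]
tcp_rot: [2.446, 1.972, -0.001]
wrist_force: [-4.5, -1.9, 11.3]
width: 0.367
grip_force: 50.8
```

```bash
python3 - <<'E'
from h import *
go(G(-.14,.17),.016,-12.1)
E
```

```text
{'xyz': array([0.1399, 0.0002, 0.0006]), 'yaw': np.float64(-12.25), 'a': array([-0.0006,  0.0009, -0.0051])} guard [-0.2099  0.1703] pos [0.4498 0.0495 0.0163] F [-4.52 -1.87 11.25] t 9.25 w 0.367
```

Request:
{"op": "step_arm", "data": {
  "series": [
    {"x":0.0,"y":0.0,"z":-0.0023,"ax":0.0,"ay":0.0,"az":0.0,"grip":1.0},
    {"x":0.015,"y":0.0,"z":-0.0023,"ax":0.0,"ay":0.0,"az":0.0,"grip":1.0},
    {"x":0.03,"y":0.0,"z":-0.0023,"ax":0.0,"ay":0.0,"az":0.0,"grip":1.0},
    {"x":0.045,"y":0.0,"z":-0.0023,"ax":0.0,"ay":0.0,"az":0.0,"grip":1.0},
    {"x":0.06,"y":0.0,"z":-0.0023,"ax":0.0,"ay":0.0,"az":0.0,"grip":1.0},
    {"x":0.075,"y":0.0,"z":-0.0023,"ax":0.0,"ay":0.0,"az":0.0,"grip":1.0},
    {"x":0.09,"y":0.0,"z":-0.0023,"ax":0.0,"ay":0.0,"az":0.0,"grip":1.0},
    {"x":0.105,"y":0.0,"z":-0.0023,"ax":0.0,"ay":0.0,"az":0.0,"grip":1.0},
    {"x":0.12,"y":0.0,"z":-0.0023,"ax":0.0,"ay":0.0,"az":0.0,"grip":1.0},
    {"x":0.135,"y":0.0,"z":-0.0023,"ax":0.0,"ay":0.0,"az":0.0,"grip":1.0},
    {"x":0.15,"y":0.0,"z":-0.0023,"ax":0.0,"ay":0.0,"az":0.0,"grip":1.0},
    {"x":0.16,"y":0.0,"z":-0.0023,"ax":0.0,"ay":0.0,"az":0.0,"grip":1.0}
  ]
}}

```text
time: 10.45
tool_pos: [0.4669, 0.1285, 0.0164]
tcp_rot: [2.445, 1.972, 0.0]
wrist_force: [-0.1, -3.5, 5.5]
width: 0.367
grip_force: 50.1
```

Request:
{"op": "step_arm", "data": {
  "series": [
    {"x":0.005,"y":0.0,"z":0.0,"ax":0.0,"ay":0.0,"az":0.0,"grip":1.0},
    {"x":0.01,"y":0.0,"z":0.0,"ax":0.0,"ay":0.0,"az":0.0,"grip":1.0},
    {"x":0.01,"y":0.0,"z":0.0,"ax":0.0,"ay":0.0,"az":0.0,"grip":1.0}
  ]
}}

```text
time: 10.75
tool_pos: [0.468, 0.1333, 0.0164]
tcp_rot: [-2.446, -1.972, -0.001]
wrist_force: [-0.2, -1.8, 4.6]
width: 0.366
grip_force: 50.2
```

```bash
python3 - <<'E'
from h import *
go(G(-.1,.17),.016,-12.1)
E
```

```text
{'xyz': array([0.0483, 0.0001, 0.0008]), 'yaw': np.float64(-12.25), 'a': array([ 0.0006, -0.0009, -0.005 ])} guard [-0.1242  0.1701] pos [0.468  0.1333 0.0164] F [-0.23 -1.77  4.62] t 10.75 w 0.366
```

Request:
{"op": "step_arm", "data": {
  "series": [
    {"x":0.004,"y":0.0,"z":-0.001,"ax":0.0,"ay":0.0,"az":0.0,"grip":1.0},
    {"x":0.008,"y":0.0,"z":-0.001,"ax":0.0,"ay":0.0,"az":0.0,"grip":1.0},
    {"x":0.012,"y":0.0,"z":-0.001,"ax":0.0,"ay":0.0,"az":0.0,"grip":1.0},
    {"x":0.016,"y":0.0,"z":-0.001,"ax":0.0,"ay":0.0,"az":0.0,"grip":1.0}
  ]
}}

```text
time: 11.15
tool_pos: [0.4691, 0.1408, 0.0164]
tcp_rot: [-2.446, -1.971, 0.001]
wrist_force: [-0.8, 0.0, 1.2]
width: 0.369
grip_force: 49.7
```

Request:
{"op": "step_arm", "data": {
  "series": [
    {"x":0.004,"y":0.0,"z":0.0,"ax":0.0,"ay":0.0,"az":0.0,"grip":1.0},
    {"x":0.008,"y":0.0,"z":0.0,"ax":0.0,"ay":0.0,"az":0.0,"grip":1.0}
  ]
}}

```text
time: 11.35
tool_pos: [0.47, 0.1448, 0.0164]
tcp_rot: [-2.446, -1.971, 0.0]
wrist_force: [-0.1, 0.1, 0.2]
width: 0.369
grip_force: 49.5
```

Request:
{"op": "step_arm", "data": {
  "series": [
    {"x":0.003,"y":0.0,"z":0.0,"ax":0.0,"ay":0.0,"az":0.0,"grip":1.0},
    {"x":0.006,"y":0.0,"z":0.0,"ax":0.0,"ay":0.0,"az":0.0,"grip":1.0}
  ]
}}

```text
time: 11.55
tool_pos: [0.4707, 0.1477, 0.0165]
tcp_rot: [-2.446, -1.971, 0.0]
wrist_force: [-0.2, -0.0, -0.5]
width: 0.363
grip_force: 49.5
```

Request:
{"op": "step_arm", "data": {
  "series": [
    {"x":0.003,"y":0.0,"z":0.0,"ax":0.0,"ay":0.0,"az":0.0,"grip":1.0},
    {"x":0.006,"y":0.0,"z":0.0,"ax":0.0,"ay":0.0,"az":0.0,"grip":1.0},
    {"x":0.008,"y":0.0,"z":0.0,"ax":0.0,"ay":0.0,"az":0.0,"grip":1.0}
  ]
}}

```text
time: 11.85
tool_pos: [0.4717, 0.1515, 0.0167]
tcp_rot: [-2.446, -1.972, -0.0]
wrist_force: [-0.1, -0.1, -1.0]
width: 0.365
grip_force: 49.5
```

Request:
{"op": "step_arm", "data": {
  "series": [
    {"x":0.003,"y":0.0,"z":0.0,"ax":0.0,"ay":0.0,"az":0.0,"grip":1.0},
    {"x":0.006,"y":0.0,"z":0.0,"ax":0.0,"ay":0.0,"az":0.0,"grip":1.0},
    {"x":0.008,"y":0.0,"z":0.0,"ax":0.0,"ay":0.0,"az":0.0,"grip":1.0}
  ]
}}

```text
time: 12.15
tool_pos: [0.4726, 0.1554, 0.0167]
tcp_rot: [-2.446, -1.972, -0.0]
wrist_force: [1.1, -0.6, -0.0]
width: 0.365
grip_force: 49.5
```

Request:
{"op": "step_arm", "data": {
  "series": [
    {"x":0.003,"y":0.0,"z":0.0,"ax":0.0,"ay":0.0,"az":0.0,"grip":1.0},
    {"x":0.006,"y":0.0,"z":0.0,"ax":0.0,"ay":0.0,"az":0.0,"grip":1.0}
  ]
}}

```text
time: 12.35
tool_pos: [0.4732, 0.1583, 0.0167]
tcp_rot: [-2.446, -1.972, 0.0]
wrist_force: [-0.3, -0.1, -1.3]
width: 0.368
grip_force: 49.5
```

Request:
{"op": "step_arm", "data": {
  "series": [
    {"x":0.003,"y":0.0,"z":0.0006,"ax":0.0,"ay":0.0,"az":0.0,"grip":1.0},
    {"x":0.006,"y":0.0,"z":0.0006,"ax":0.0,"ay":0.0,"az":0.0,"grip":1.0}
  ]
}}

```text
time: 12.55
tool_pos: [0.4739, 0.1612, 0.0164]
tcp_rot: [2.446, 1.972, -0.0]
wrist_force: [-0.4, -0.1, -1.1]
width: 0.365
grip_force: 49.5
```

Request:
{"op": "step_arm", "data": {
  "series": [
    {"x":0.003,"y":0.0,"z":0.0,"ax":0.0,"ay":0.0,"az":0.0,"grip":1.0},
    {"x":0.006,"y":0.0,"z":0.0,"ax":0.0,"ay":0.0,"az":0.0,"grip":1.0}
  ]
}}

```text
time: 12.75
tool_pos: [0.4744, 0.1639, 0.0164]
tcp_rot: [2.445, 1.972, -0.001]
wrist_force: [-0.6, -1.5, -0.5]
width: 0.364
grip_force: 49.5
```

Request:
{"op": "step_arm", "data": {
  "series": [
    {"x":0.003,"y":0.0,"z":0.0,"ax":0.0,"ay":0.0,"az":0.0,"grip":1.0},
    {"x":0.006,"y":0.0,"z":0.0,"ax":0.0,"ay":0.0,"az":0.0,"grip":1.0}
  ]
}}

```text
time: 12.95
tool_pos: [0.475, 0.1668, 0.0164]
tcp_rot: [2.446, 1.972, -0.001]
wrist_force: [-1.3, -2.3, 1.8]
width: 0.366
grip_force: 49.6
```

Request:
{"op": "step_arm", "data": {
  "series": [
    {"x":0.0015,"y":0.0,"z":0.0,"ax":0.0,"ay":0.0,"az":0.0,"grip":1.0},
    {"x":0.003,"y":0.0,"z":0.0,"ax":0.0,"ay":0.0,"az":0.0,"grip":1.0}
  ]
}}

```text
time: 13.15
tool_pos: [0.4753, 0.1683, 0.0164]
tcp_rot: [2.446, 1.972, -0.001]
wrist_force: [-2.0, -3.3, 1.8]
width: 0.368
grip_force: 49.7
```

Request:
{"op": "step_arm", "data": {
  "series": [
    {"x":0.0015,"y":0.0,"z":0.0,"ax":0.0,"ay":0.0,"az":0.0,"grip":1.0},
    {"x":0.003,"y":0.0,"z":0.0,"ax":0.0,"ay":0.0,"az":0.0,"grip":1.0}
  ]
}}

```text
time: 13.35
tool_pos: [0.4756, 0.1695, 0.0164]
tcp_rot: [2.445, 1.972, -0.001]
wrist_force: [-0.8, -5.2, 2.7]
width: 0.365
grip_force: 49.8
```

Request:
{"op": "step_arm", "data": {
  "series": [
    {"x":0.0015,"y":0.0,"z":0.0,"ax":0.0,"ay":0.0,"az":0.0,"grip":1.0},
    {"x":0.003,"y":0.0,"z":0.0,"ax":0.0,"ay":0.0,"az":0.0,"grip":1.0}
  ]
}}

```text
time: 13.55
tool_pos: [0.4758, 0.1706, 0.0164]
tcp_rot: [2.445, 1.972, -0.002]
wrist_force: [-0.9, -7.0, 3.0]
width: 0.365
grip_force: 49.9
```

Request:
{"op": "step_arm", "data": {
  "series": [
    {"x":0.0015,"y":0.0,"z":0.0,"ax":0.0,"ay":0.0,"az":0.0,"grip":1.0},
    {"x":0.003,"y":0.0,"z":0.0,"ax":0.0,"ay":0.0,"az":0.0,"grip":1.0}
  ]
}}

```text
time: 13.75
tool_pos: [0.476, 0.1716, 0.0164]
tcp_rot: [2.444, 1.972, -0.003]
wrist_force: [-1.9, -8.9, 4.9]
width: 0.364
grip_force: 49.9
```

Request:
{"op": "step_arm", "data": {
  "series": [
    {"x":0.0015,"y":0.0,"z":0.0,"ax":0.0,"ay":0.0,"az":0.0,"grip":1.0},
    {"x":0.003,"y":0.0,"z":0.0,"ax":0.0,"ay":0.0,"az":0.0,"grip":1.0}
  ]
}}

```text
time: 13.95
tool_pos: [0.4762, 0.1727, 0.0163]
tcp_rot: [2.444, 1.972, -0.005]
wrist_force: [-2.0, -10.3, 4.3]
width: 0.361
grip_force: 50.0
```

Request:
{"op": "step_arm", "data": {
  "series": [
    {"x":0.001,"y":0.0,"z":0.0,"ax":0.0,"ay":0.0,"az":0.0,"grip":1.0},
    {"x":0.002,"y":0.0,"z":0.0,"ax":0.0,"ay":0.0,"az":0.0,"grip":1.0}
  ]
}}

```text
time: 14.15
tool_pos: [0.4763, 0.1734, 0.0164]
tcp_rot: [2.444, 1.972, -0.005]
wrist_force: [-2.1, -11.0, 6.0]
width: 0.363
grip_force: 50.0
```

Request:
{"op": "step_arm", "data": {
  "series": [
    {"x":0.001,"y":0.0,"z":-0.0012,"ax":0.0,"ay":0.0,"az":0.0,"grip":1.0},
    {"x":0.002,"y":0.0,"z":-0.0012,"ax":0.0,"ay":0.0,"az":0.0,"grip":1.0}
  ]
}}

```text
time: 14.35
tool_pos: [0.4762, 0.1744, 0.0164]
tcp_rot: [2.445, 1.971, -0.006]
wrist_force: [-1.4, -10.5, 2.9]
width: 0.363
grip_force: 49.6
```

Request:
{"op": "step_arm", "data": {
  "series": [
    {"x":0.001,"y":0.0,"z":0.0,"ax":0.0,"ay":0.0,"az":0.0,"grip":1.0},
    {"x":0.002,"y":0.0,"z":0.0,"ax":0.0,"ay":0.0,"az":0.0,"grip":1.0}
  ]
}}

```text
time: 14.55
tool_pos: [0.4763, 0.1751, 0.0164]
tcp_rot: [2.444, 1.972, -0.007]
wrist_force: [-1.5, -11.6, 3.0]
width: 0.366
grip_force: 49.7
```

Request:
{"op": "step_arm", "data": {
  "series": [
    {"x":0.001,"y":0.0,"z":0.0,"ax":0.0,"ay":0.0,"az":0.0,"grip":1.0},
    {"x":0.002,"y":0.0,"z":0.0,"ax":0.0,"ay":0.0,"az":0.0,"grip":1.0}
  ]
}}

```text
time: 14.75
tool_pos: [0.4764, 0.1758, 0.0164]
tcp_rot: [2.444, 1.972, -0.007]
wrist_force: [-2.1, -13.1, 3.9]
width: 0.366
grip_force: 49.8
```

Request:
{"op": "step_arm", "data": {
  "series": [
    {"x":0.001,"y":0.0,"z":-0.0007,"ax":0.0,"ay":0.0,"az":0.0,"grip":1.0},
    {"x":0.002,"y":0.0,"z":-0.0007,"ax":0.0,"ay":0.0,"az":0.0,"grip":1.0}
  ]
}}

```text
time: 14.95
tool_pos: [0.4763, 0.1767, 0.0164]
tcp_rot: [2.444, 1.972, -0.008]
wrist_force: [-2.3, -13.1, 2.0]
width: 0.37
grip_force: 49.5
```

Request:
{"op": "step_arm", "data": {
  "series": [
    {"x":0.001,"y":0.0,"z":0.0,"ax":0.0,"ay":0.0,"az":0.0,"grip":1.0},
    {"x":0.002,"y":0.0,"z":0.0,"ax":0.0,"ay":0.0,"az":0.0,"grip":1.0}
  ]
}}

```text
time: 15.15
tool_pos: [0.4763, 0.1773, 0.0164]
tcp_rot: [2.444, 1.972, -0.009]
wrist_force: [-2.4, -15.1, 2.3]
width: 0.366
grip_force: 49.7
```

Request:
{"op": "step_arm", "data": {
  "series": [
    {"x":0.001,"y":0.0,"z":0.0,"ax":0.0,"ay":0.0,"az":0.0,"grip":1.0}
  ]
}}

```text
time: 15.25
tool_pos: [0.4764, 0.1777, 0.0164]
tcp_rot: [2.444, 1.972, -0.01]
wrist_force: [-2.0, -15.0, 3.7]
width: 0.366
grip_force: 49.7
```

Request:
{"op": "step_arm", "data": {
  "series": [
    {"x":0.0,"y":0.0,"z":0.0,"ax":0.0,"ay":0.0,"az":0.0,"grip":-0.4},
    {"x":0.0,"y":0.0,"z":0.0,"ax":0.0,"ay":0.0,"az":0.0,"grip":-0.4},
    {"x":0.0,"y":0.0,"z":0.0,"ax":0.0,"ay":0.0,"az":0.0,"grip":-0.4},
    {"x":0.0,"y":0.0,"z":0.0,"ax":0.0,"ay":0.0,"az":0.0,"grip":-0.4}
  ]
}}

```text
time: 15.65
tool_pos: [0.4785, 0.1812, 0.0176]
tcp_rot: [-2.446, -1.972, -0.002]
wrist_force: [-0.3, -0.0, -0.1]
width: 0.7
grip_force: 0.0
```

Request:
{"op": "step_arm", "data": {
  "series": [
    {"x":0.0,"y":0.0,"z":-0.04,"ax":0.0,"ay":0.0,"az":0.0,"grip":-0.4},
    {"x":0.0,"y":0.0,"z":-0.1,"ax":0.0,"ay":0.0,"az":0.0,"grip":-0.4},
    {"x":-0.04,"y":0.0,"z":-0.18,"ax":0.0,"ay":0.0,"az":0.0,"grip":-0.4},
    {"x":-0.12,"y":0.0,"z":-0.24,"ax":0.0,"ay":0.0,"az":0.0,"grip":-0.4},
    {"x":-0.21,"y":0.0,"z":-0.26,"ax":0.0,"ay":0.0,"az":0.0,"grip":-0.4},
    {"x":-0.3,"y":0.0,"z":-0.26,"ax":0.0,"ay":0.0,"az":0.0,"grip":-0.4},
    {"x":-0.39,"y":0.0,"z":-0.26,"ax":0.0,"ay":0.0,"az":0.0,"grip":-0.4},
    {"x":-0.48,"y":0.0,"z":-0.26,"ax":0.0,"ay":0.0,"az":0.0,"grip":-0.4},
    {"x":-0.48,"y":0.0,"z":-0.26,"ax":0.0,"ay":0.0,"az":0.0,"grip":-0.4}
  ]
}}

```text
time: 16.55
tool_pos: [0.4263, -0.0579, 0.1477]
tcp_rot: [2.45, 1.963, -0.001]
wrist_force: [1.5, 0.3, 0.4]
width: 0.7
grip_force: 0.0
```

```bash
python3 - <<'E'
from h import *
c=shot('side');d=shot('top')
a=cv2.resize(c['img'][130:290,180:360],None,fx=2.5,fy=2.5);b=cv2.resize(d['img'][170:330,180:300],None,fx=2.5,fy=2.5)
cv2.imwrite('pics/g5.png',np.hstack([a,b])[:,:,::-1])
s=bot.read_state();print(s['wrist_force'],s['tool_pos'],s['width'],s['time'])
E
```

```text
[-0.31335236  0.82783549 -0.18879772] [ 0.42721029 -0.05455482  0.14759251] 0.6970967020774551 16.65
```

View pics/g5.png

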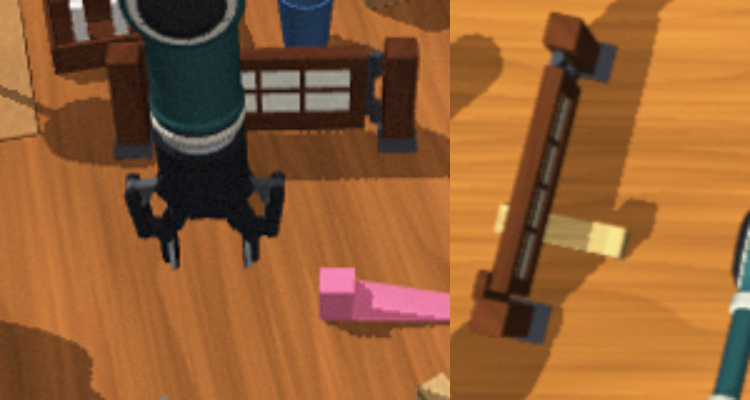

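The wedge runs square under the outer half of the shut leaf. Its heel is at (608,240) and its thin end comes out on the far side at (500,217); the gripper is clear.

```bash
python3 -c "
from h import *
print(bot.finish_job())"
```

```text
the job is handed in; nothing more can be done
None
```

The leaf is shut against its stop and the wedge is jammed square under its outer half at about 15 N; I let go, left the other things untouched and handed the job in at about 17 s.

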